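Bring the packing bench's tally wheel round to zero

TASK

Zero the tally counter on the packing bench for the next order: with a fingertip, flick the edge of its notched thumbwheel clockwise (seen from above) until the steel stud on the wheel clicks home in line with the fixed pointer, and stop there without going past. Take the last three clicks one at a time, letting the wheel rest at each. Be gentle: do not shift, tip or lift the counter, and leave the tape roll, parts bin and carton where they are.

Things in the scene. Friction and masses are not known exactly. Their poses are not given: they have to be found in the camera images.
- counter: Desk tally counter, loose, about 3 kg, upright on rubber feet. Origin on the bench right under the wheel's vertical axis; z up; its -x side is the open front, roughly towards the robot. Grey foot: x from -45 to +100 mm, y +-82.5 mm, top 30 mm above the bench. A black notched thumbwheel lies on it; a grey guard (see pointer_tip) stands round the wheel except at the front.
- wheel_top (a point): On the axis, at the height of the wheel's top face, 58 mm above the bench; does not turn. The wheel spans 34 to 58 mm in height: hub disc of 40 mm radius with 6 radial teeth 60 degrees apart, 8 mm wide, reaching to 60 mm radius with round tips. The notches between them are open above, outside and down to the foot. At every click one tooth points along the counter's -x.
- right_notch (a point): Fixed point in the open front: middle of the notch to the robot-side right of the tooth pointing to -x, when the wheel rests in a click. 50 mm from the axis, 30 degrees from -x towards the counter's -y, 46 mm above the bench. One click carries this notch to the mirror place, 30 degrees towards +y. From here a finger pushes the front tooth towards +y.
- tally_wheel (a joint): Turn of the wheel, rad, growing clockwise from above (front teeth go to the counter's +y). One click is pi/3 = 1.047; it rests at whole clicks. Starts at 0, 1.047 or 2.094; stud at the pointer at 5.236 (5 clicks). Stops at -0.36 and 6.8. About 3 to 4 N at a tooth starts a click; well past half a click (0.7) it snaps on to the next as soon as the finger leaves room, and does not run on.
- stud (a point): Top of the steel stud (11 mm across, 5 mm high) on the wheel's top face, 36 mm from the axis, at the root of one tooth; 63 mm above the bench. Turns with the wheel: its angle about the counter's z, from +x, is 300 degrees minus the joint value, so 0 (beside the pointer tip) at 5.236.
- pointer_tip (a point): Tip of the fixed steel pointer, a flat bar 10 mm wide directed at the axis from the rear of the guard: 44 mm from the axis towards the counter's +x, 66 mm above the bench (top at 70.5). The guard is a wall 5 mm thick at 68 mm radius, 30 to 66 mm high, all round except about 65 degrees either side of -x, so only there can a finger reach the teeth from outside.
- tape_roll: Bystander: paper-coloured roll 90 mm across, 50 mm high, standing flat, open in the middle; origin at the centre of its underside.
- parts_bin: Bystander: open cardboard bin 160 by 100 mm, 90 mm high; origin at the centre of its underside.
- carton: Bystander: closed cardboard carton 70 by 90 mm, 60 mm high; origin at the centre of its underside.
Not all that is in view belongs to the job. Leave any green look-alike of the counter alone.

How it is judged (in metres and radians):
On the way, in this order (a step that is already met when the one before it is completed fails the run):
1. the wheel rests two clicks short of the pointer (value of joint tally_wheel between 2.9916 and 3.2916 rad and velocity of joint tally_wheel between -0.15 and 0.15 rad/s), for 0.15 s.
2. then it rests one click short of the pointer (value of joint tally_wheel between 4.0388 and 4.3388 rad and velocity of joint tally_wheel between -0.15 and 0.15 rad/s), for 0.15 s.
3. then it rests with the stud in line with the pointer (value of joint tally_wheel between 5.086 and 5.386 rad and velocity of joint tally_wheel between -0.15 and 0.15 rad/s), for 0.15 s.
At the end, for the whole second after the job is handed in: The wheel rests in the click where the stud is in line with the pointer (joint within 0.12 rad of 5.236, speed under 0.15 rad/s), the counter stands upright (within 0.05 rad) on the bench within 20 mm of where it stood, and each bystander lies within 20 mm of its start (value of joint tally_wheel between 5.116 and 5.356 rad and velocity of joint tally_wheel between -0.15 and 0.15 rad/s and distance of each of counter, tape_roll, parts_bin, carton from where it was at the start of the episode below 0.02 m and height (world z) of counter below 0.01 m and angle between counter's own z axis and vertical below 0.05 rad); the robot touches nothing.
It fails at once if the wheel is pushed past the pointer (more than half a click) (value of joint tally_wheel above 5.7596 rad).
It fails at once if the counter is shoved more than 20 mm (distance of counter from where it was at the start of the episode above 0.02 m).
It fails at once if the counter is lifted or tipped (height (world z) of counter above 0.01 m or angle between counter's own z axis and vertical above 0.1 rad).
It fails at once if the counter is pressed harder than 30 N (contact force between the fingers and counter above 30 N).
It fails at once if the tape roll, parts bin or carton is moved more than 20 mm (distance of any of tape_roll, parts_bin, carton from where it was at the start of the episode above 0.02 m).
It also fails if it takes over 64 s, if anything falls off the work surface, if the arm or the gripper's body presses on something with over 40 N, if the wrist force passes 120 N, or if a joint passes its speed limit or range.

ROBOT

A 7-joint arm with a two-finger parallel gripper is mounted at the origin on the work surface. World frame = base frame: x ahead of the robot, y to its left, z up, the work surface at z = 0. Lengths are in mm, angles in rad, forces in N, time in s.
With the tool pointing down it reaches from about 400 to 850 mm from the base axis. Payload 6.9 kg.
Tool frame: the origin (TCP) lies at the very end of the fingers, on their centre line; the grasp point (between the pads) lies 19 mm behind it; z points along the fingers, x is the direction in which the jaws open and shut, and the axes are right-handed (so a half turn about z gives the same grasp; the last joint's range is limited). The gripper opens to 85 mm and grips with 20 to 120 N. Pads are 22 mm wide; open, the fingers measure 114 mm over their backs; the gripper's body (76 mm by 85 mm) begins 54 mm behind the grasp point. The pads swing forward as they close: fully open they stand 13 mm farther back than shut.
Start: joints at [-1.127, 0.507, -0.238, 1.5, 0.126, 1.149, -0.155], TCP at [207.74, 589.453, 231.275] pointing down, gripper open.
Joint ranges: [-3.08, 3.08], [-0.24, 2.05], [-1.43, 1.35], [0, 2.5], [-1.52, 4.66], [0.17, 1.96], [-2.89, 2.89]. Speed limits (rad/s): [2.39, 2.39, 3.14, 3.14, 3.14, 3.14, 3.14].

INTERFACE

Orientations are given as a 3x3 rotation matrix whose columns are the frame's x, y, z axes.
In Python, from rig import arm gives the robot as it stands.
- The arm moves only by the tool step_arm, never from a script. Its argument "moves" is a list of rows, each a list of 5 numbers: the shift along the tool's x, y, z in cm, then the turn about the tool's z in degrees, then the opening in per cent of the stroke, from 0 (shut) to 100 (fully open). In form: [[x, y, z, turn, fingers], ...]. A call has exactly 10 rows; each row shifts and turns the pose as measured when the row begins, along the tool's axes as they then stand; what a row does not reach is not made up. A row lasts 1/8 s, in which the tool goes at most 62.5 mm and 10.7 degrees, less where a joint would pass 70% of its speed; a pose out of reach is approached as far as the arm can. A call is refused whole if a number of a shift passes 6.25 or a number of a turn 10.7, either way. A call with a gripper value outside its range is refused whole. The fingers move at their own pace and stop on an object; "newtons" is the grip in N (left out, the last holds). Time passes only in rows, so rows that do not move let the fingers close, or fill a call up. It gives the time, the measured TCP pose, the force and the opening at its end, in the units of the state.
- arm.state(): the state, without advancing time (a new reading comes with each control period).
- arm.camera(name): name is "scene" or "top" or "wrist"; returns a dict with "image" (480x640x3 uint8, red, green, blue), "K" (3x3 intrinsics, pixels), "R" (3x3) and "t" (3): a world point X has camera coordinates R X + t. Camera axes: x right, y down, z forward; pixel columns grow to the right and rows downward; lengths in mm; the calibration is good to about 2 mm. A picture is of the moment at which its call begins. There is no depth.
- arm.job_done(): hands the job in, once; it reports no verdict.
The state is a dict: "t": time; "qpos": joint angles; "dq": joint speeds; "tau": joint torques, N m; "eef_pos": TCP position; "tool_rot": TCP orientation; "wrist_force": force on the tool from outside, world axes, zero at the start; "torque": the same for the moment, N m; "finger_gap": finger opening in mm.
Only numpy, scipy, OpenCV 4.12 (cv2) and the standard library are available. Lean on these libraries where they do the work, as an engineer would, in place of code of your own. Each camera call takes 0.05 s, during which the arm holds its last target.

## Working session

There is one attempt and no reset: what is moved stays moved. The work goes in short steps, Python scripts to look and compute and a tool call to move; the robot and the scene stay as the last step left them, time stands still between calls to the robot, and variables do not carry over. Pictures are saved under pics/ and viewed, and the job is handed in when it is done.

Besides the shell and the picture viewer there is one more tool, called after "Emit:" in YAML: its name, and indented under it one key for each argument. step_arm: Moves the arm, as the interface text tells. Its arguments: {"type":"object","properties":{"moves":{"type":"array","items":{"type":"array","items":{"type":"number"}}},"newtons":{"type":"number"}},"required":["moves"]}

```bash
ls; mkdir -p pics
cat > h.py <<'E'
import numpy as np, cv2, pickle
from rig import arm
def snap(n,tag):
    c=arm.camera(n); cv2.imwrite(f'pics/{tag}.png',c['image'][:,:,::-1]); pickle.dump(c,open(f'pics/{tag}.pkl','wb')); return c
def load(tag): return pickle.load(open(f'pics/{tag}.pkl','rb'))
def proj(c,X):
    p=c['K']@(c['R']@np.asarray(X,float)+c['t']); return p[:2]/p[2]
def atz(c,uv,z):
    d=c['R'].T@np.linalg.inv(c['K'])@np.array([uv[0],uv[1],1.]); o=-c['R'].T@c['t']
    return o+d*(z-o[2])/d[2]
def tri(obs):
    A=[];b=[]
    for c,uv in obs:
        d=c['R'].T@np.linalg.inv(c['K'])@np.array([uv[0],uv[1],1.]); d/=np.linalg.norm(d); o=-c['R'].T@c['t']
        P=np.eye(3)-np.outer(d,d); A.append(P); b.append(P@o)
    return np.linalg.lstsq(np.vstack(A),np.hstack(b),rcond=None)[0]
def crop(tag,x0,y0,x1,y1,s,out):
    im=cv2.imread(f'pics/{tag}.png')[y0:y1,x0:x1]; cv2.imwrite(f'pics/{out}.png',cv2.resize(im,None,fx=s,fy=s,interpolation=cv2.INTER_CUBIC))
E
python3 - <<'E'
from h import *
for n in ('scene','top','wrist'): snap(n,n+'0')
s=arm.state(); print(s['t'],s['eef_pos'],s['tool_rot'],s['finger_gap'],s['wrist_force'])
E
```

```text
pics
0.15 [207.66030193 589.07890228 230.65411431] [[ 3.32365116e-01  9.43150707e-01 -4.16602289e-04]
 [ 9.43149867e-01 -3.32365376e-01 -1.25923376e-03]
 [-1.32611138e-03  2.56069807e-05 -9.99999120e-01]] 85.45488810184058 [0.33205095 0.07612856 0.01219568]
```

View pics/scene0.png

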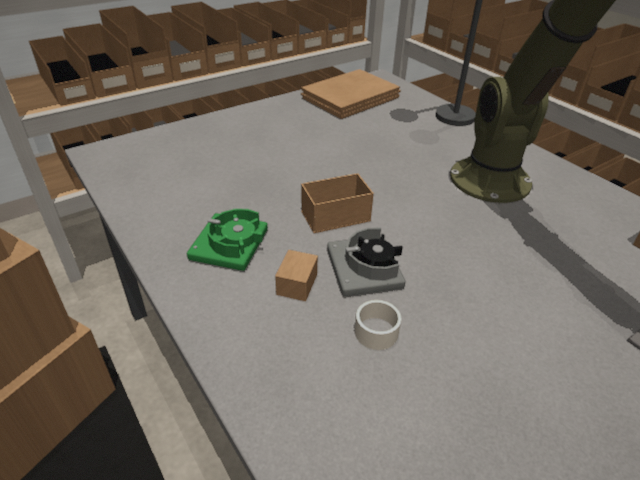

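View pics/top0.png

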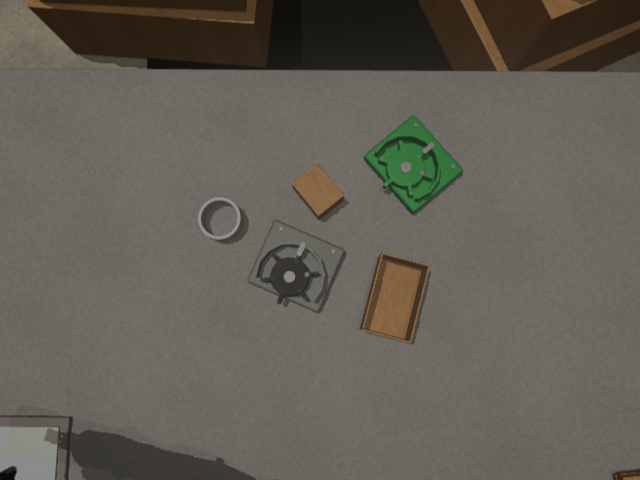

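View pics/wrist0.png

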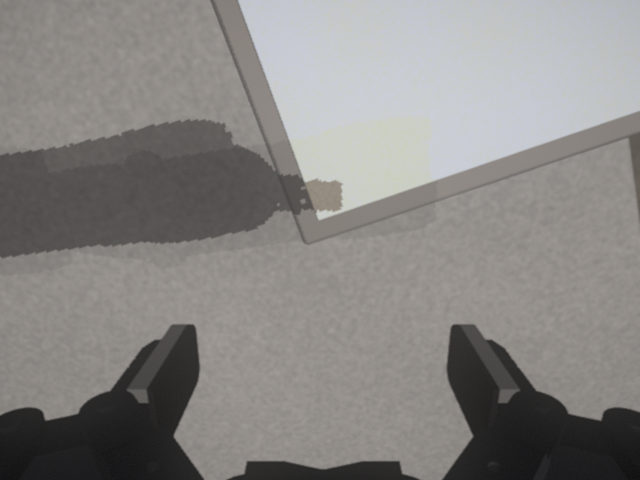

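The grey counter's hub is at about (289,277) in the top view and (378,250) in the scene view. The green look-alike is at (408,165) in the top view. I'll enlarge both views.

Run:
```python
from h import *
crop('top0',235,210,355,320,6,'top0c'); crop('scene0',320,220,420,300,7,'scene0c')
c=load('top0'); print(c['R'],c['t']); print(atz(c,(289,277),58)); 
for uv in [(220,219),(396,298),(320,190)]: print(atz(c,uv,60))
s=load('scene0'); print(tri([(c,(289,277)),(s,(378,250))]))
```

```text
[[ 0.01210387 -0.99986693 -0.01093684]
 [-0.99041976 -0.01048341 -0.13769097]
 [ 0.13755799  0.01249865 -0.99041485]] [  23.31991776  630.40215856 1172.33649692]
[528.03520808 109.52267298  58.        ]
[646.11767135 254.89084891  60.        ]
[ 487.97663614 -108.39680079   60.        ]
[709.33376022  48.68232433  60.        ]
[528.42695802 109.31057934  56.75966392]
```

View pics/top0c.png

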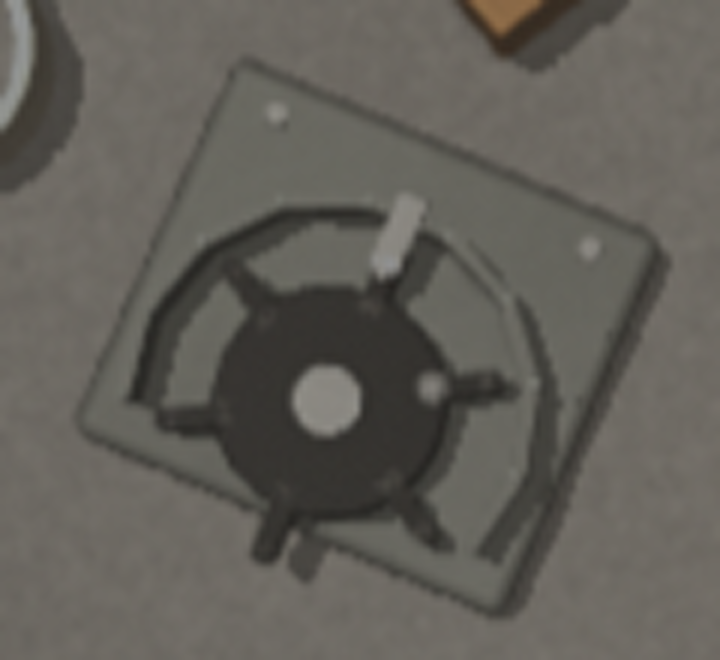

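View pics/scene0c.png

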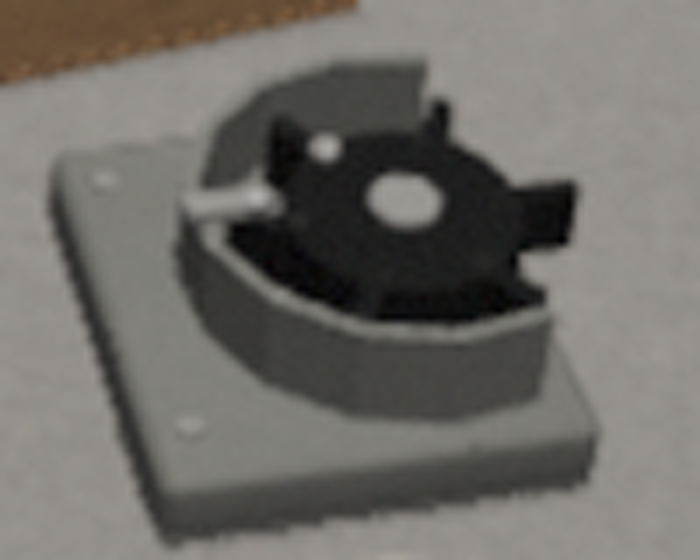

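Stud is about 60° clockwise of the pointer, so the joint is at about 0 and five clicks are needed. Next I'll measure the counter's axis and yaw.

Run:
```python
from h import *
c=load('top0'); s=load('scene0')
T=lambda x,y:(235+(x+.5)/6-.5,210+(y+.5)/6-.5); S=lambda x,y:(320+(x+.5)/7-.5,220+(y+.5)/7-.5)
for n,a,b in [('hub',(326,400),(405,199)),('stud',(431,386),(325,147)),('ptip',(386,268),(272,199)),('screwL',(277,112),(190,426)),('screwR',(590,247),(104,180)),('ttip',(263,558),(575,183))]:
    print(n,tri([(c,T(*a)),(s,S(*b))]).round(1))
a=atz(c,T(277,112),30);b=atz(c,T(590,247),30); d=(a-b)[:2]; print('yaw from screws',np.degrees(np.arctan2(d[1],d[0]))-90)
C=[atz(c,T(*p),30)[:2] for p in [(240,62),(662,240),(82,425),(505,612)]]
print(np.round(C,1)); 
for i,j in [(1,0),(3,2)]: d=C[i]-C[j];print(np.linalg.norm(d),np.degrees(np.arctan2(-d[1],-d[0]))-90)
for i,j in [(2,0),(3,1)]: d=C[j]-C[i];print(np.linalg.norm(d),np.degrees(np.arctan2(d[1],d[0])))
h=atz(c,T(326,400),58)[:2]; p=atz(c,T(386,270),70.5)[:2]; print('h,p',h,p); d=p-h; print(np.linalg.norm(d),np.degrees(np.arctan2(d[1],d[0])))
q=atz(c,T(431,386),63)[:2]; d=q-h; print('stud',np.linalg.norm(d),np.degrees(np.arctan2(d[1],d[0])))
```

```text
hub [529.9 108.7  63. ]
stud [534.9  73.4  62.5]
ptip [573.   90.1  70.1]
screwL [632.1 130.8  33.7]
screwR [585.5  20.3  33.9]
ttip [475.9 129.8  59.8]
yaw from screws -22.791965761455003
[[650.  144.9]
 [588.4  -4.7]
 [521.5 196.8]
 [458.7  48.5]]
161.7412751598777 -22.365858184273222
161.05798204941203 -22.917189847606323
138.61989017924557 -22.00180441723609
140.16698580182083 -22.28818136934286
h,p [529.56244222 109.72582658] [573.03207271  89.34489124]
48.010324935187775 -25.119747246278195
stud 36.26124478148993 -82.28456799890206
```

Emit:
step_arm:
  moves:
    - [-3.5, 3.9, 0.5, 0, 0]
    - [-3.5, 3.9, 0.5, 0, 0]
    - [-3.5, 3.9, 0.5, 0, 0]
    - [-3.5, 3.9, 0.5, 0, 0]
    - [-3.5, 3.9, 0.5, 0, 0]
    - [-3.5, 3.9, 0.5, 0, 0]
    - [-3.5, 3.9, 0.5, 0, 0]
    - [-3.5, 3.9, 0.5, 0, 0]
    - [-3.5, 3.9, 0.5, 0, 0]
    - [-3.5, 3.9, 0.5, 0, 0]

```text
t: 1.4
eef_pos: [464.4, 119.4, 177.2]
tool_rot: [[0.324, 0.946, -0.002], [0.946, -0.324, -0.0], [-0.001, -0.002, -1.0]]
wrist_force: [0.9, 0.4, 0.3]
finger_gap: -0.1
```

```bash
cat >> h.py <<'E'
AX=np.array([529.6,108.3]); YAW=-22.5
def plan(phi,R,z,ax=None,yaw=None):
    ax=AX if ax is None else ax; yaw=YAW if yaw is None else yaw
    s=arm.state(); M=s['tool_rot']; p=s['eef_pos']
    th=np.radians(180+yaw-phi); tgt=np.array([*(ax+R*np.array([np.cos(th),np.sin(th)])),z])
    ya=np.degrees(np.arctan2(M[1,1],M[0,1])); want=yaw-phi
    r=p[:2]-ax; cur=180+yaw-np.degrees(np.arctan2(r[1],r[0])); 
    print('t',round(s['t'],2),'pos',p.round(1),'phi,R,head',((cur+180)%360-180).round(1),np.linalg.norm(r).round(1),round(yaw-ya,1),'F',s['wrist_force'].round(1),'gap',round(s['finger_gap'],1))
    print('shift cm',(M.T@(tgt-p)/10).round(2),'turn',round(((ya-want)+180)%360-180,1))
E
python3 -c "
from h import *
plan(-30,56,150); snap('wrist','w1')"
```

```text
t 1.4 pos [464.4 119.4 177.2] phi,R,head -12.8 66.1 -3.6 F [0.9 0.4 0.3] gap -0.1
shift cm [-1.43  1.51  2.72] turn -26.4
```

View pics/w1.png

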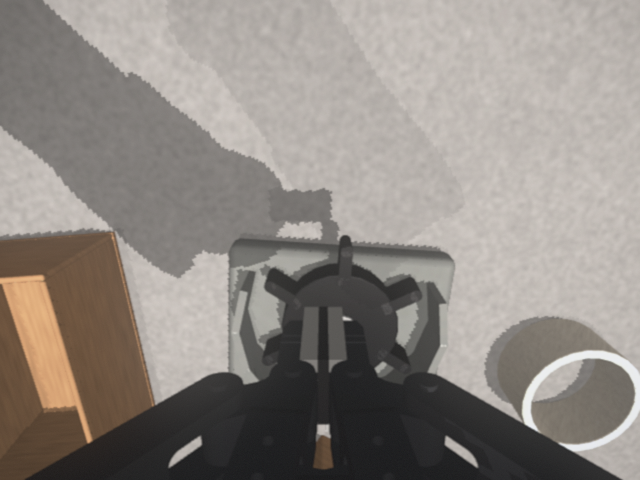

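The wrist view shows the front tooth pointing up at (345,240) and the foot's front corners at (233,240) and (454,257). The parts bin is on the left and the tape roll on the right. I'll check my model against these points.

Run:
```python
from h import *
c=load('w1')
crop('w1',220,220,470,400,3,'w1c')
y=np.radians(YAW); Rm=np.array([[np.cos(y),-np.sin(y)],[np.sin(y),np.cos(y)]])
def W(x,yy,z): return np.array([*(AX+Rm@[x,yy]),z])
im=cv2.resize(cv2.imread('pics/w1.png'),None,fx=3,fy=3,interpolation=cv2.INTER_CUBIC)
def dot(p,col):
    u=proj(c,p)*3+1; cv2.circle(im,tuple(int(v) for v in u),4,col,-1)
for k in range(6):
    a=np.pi+k*np.pi/3
    for off in (-4,4): 
        for r in (40,56): dot(W(r*np.cos(a)-off*np.sin(a),r*np.sin(a)+off*np.cos(a),58),(0,0,255))
    dot(W(60*np.cos(a),60*np.sin(a),58),(0,255,255))
for x,yy in [(-45,-82.5),(-45,82.5)]: dot(W(x,yy,30),(0,255,0))
cv2.imwrite('pics/w1o.png',im[640:1190,620:1400])
for uv,z in [((345,238),58),((233,240),30),((454,257),30)]: 
    p=atz(c,uv,z)[:2]; print((Rm.T@(p-AX)).round(1))
```

```text
[-63.1  -0.9]
[-48.3 -77.2]
[-45.5  79.4]
```

View pics/w1o.png

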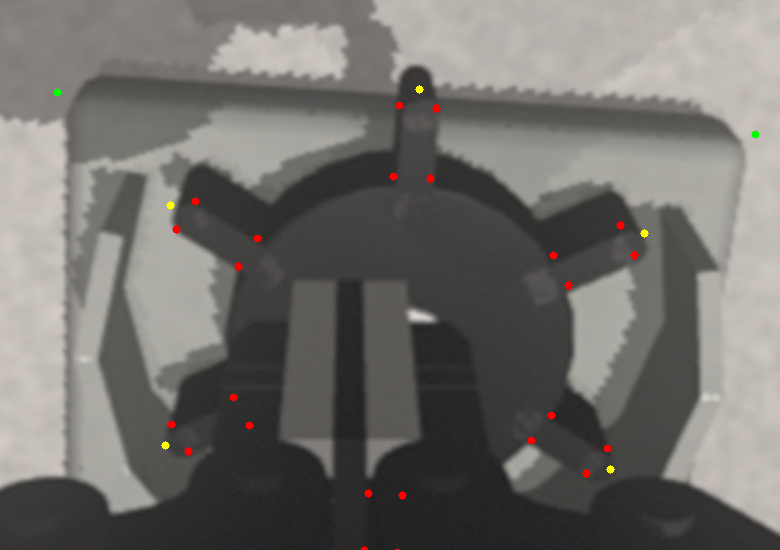

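The overlay disagrees by a few mm, possibly because the arm was still moving. I'll move back and to the right-notch heading, let it settle, and look again.

Emit:
step_arm:
  moves:
    - [-0.5, -1, 0, -9, 0]
    - [-0.5, -1, 0, -9, 0]
    - [-0.5, -1, 0, -9, 0]
    - [0, -1, 0, 0, 0]
    - [0, -1, 0, 0, 0]
    - [0, -1, 0, 0, 0]
    - [0, 0, 0, 0, 0]
    - [0, 0, 0, 0, 0]
    - [0, 0, 0, 0, 0]
    - [0, 0, 0, 0, 0]

```text
t: 2.7
eef_pos: [404.2, 95.9, 175.9]
tool_rot: [[-0.131, 0.991, -0.002], [0.991, 0.131, -0.005], [-0.005, -0.002, -1.0]]
wrist_force: [0.6, -0.4, 0.3]
finger_gap: -0.1
```

```bash
cat >> h.py <<'E'
def W(x,yy,z,ax=None,yaw=None):
    ax=AX if ax is None else ax; y=np.radians(YAW if yaw is None else yaw)
    return np.array([ax[0]+np.cos(y)*x-np.sin(y)*yy,ax[1]+np.sin(y)*x+np.cos(y)*yy,z])
def overlay(tag,box,s,out,theta=0,ax=None,yaw=None):
    c=load(tag); im=cv2.resize(cv2.imread(f'pics/{tag}.png'),None,fx=s,fy=s,interpolation=cv2.INTER_CUBIC)
    def dot(p,col): cv2.circle(im,tuple(int(round(v)) for v in proj(c,p)*s+(s-1)/2),3,col,-1)
    for k in range(6):
        a=np.pi+k*np.pi/3-theta
        for off in (-4,4):
            for r in (42,56): dot(W(r*np.cos(a)-off*np.sin(a),r*np.sin(a)+off*np.cos(a),58,ax,yaw),(0,0,255))
        dot(W(60*np.cos(a),60*np.sin(a),58,ax,yaw),(0,255,255))
    dot(W(44,0,70.5,ax,yaw),(255,0,255)); a=np.radians(300)-theta; dot(W(36*np.cos(a),36*np.sin(a),63,ax,yaw),(255,255,0))
    for x,yy in [(-45,-82.5),(-45,82.5),(100,-82.5),(100,82.5)]: dot(W(x,yy,30,ax,yaw),(0,255,0))
    x0,y0,x1,y1=[v*s for v in box]; cv2.imwrite(f'pics/{out}.png',im[y0:y1,x0:x1])
E
python3 -c "
from h import *
plan(-30,56,150); snap('wrist','w2'); overlay('w2',(0,0,640,480),1,'w2o'); overlay('top0',(235,210,355,320),6,'t0o')"
```

```text
t 2.7 pos [404.2  95.9 175.9] phi,R,head -28.1 126.0 -30.0 F [ 0.6 -0.4  0.3] gap -0.1
shift cm [-0.4   7.    2.58] turn 0.0
```

View pics/w2o.png

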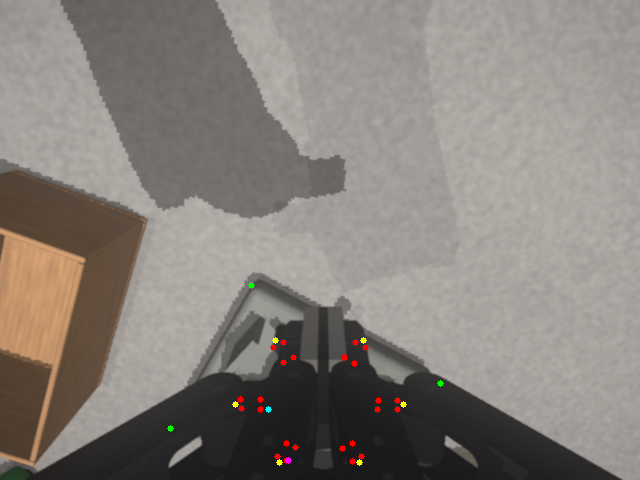

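View pics/t0o.png

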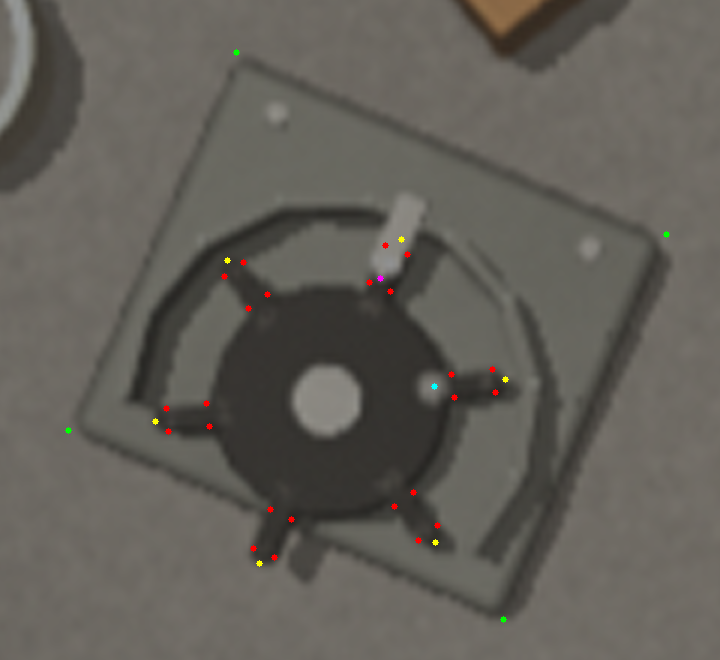

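The model fits the top view to about 1 mm. I'll apply a small correction and then approach the notch from above.

```bash
sed -i 's/^AX=.*/AX=np.array([529.8,107.5]); YAW=-22.3/' h.py; python3 -c "
from h import *
plan(-30,57,90); overlay('scene0',(320,220,420,300),7,'s0o')"
```

```text
t 2.75 pos [404.2  95.9 175.9] phi,R,head -27.6 126.1 -29.8 F [ 0.7 -0.8 -1.5] gap 0.1
shift cm [-0.47  6.92  8.58] turn -0.2
```

View pics/s0o.png

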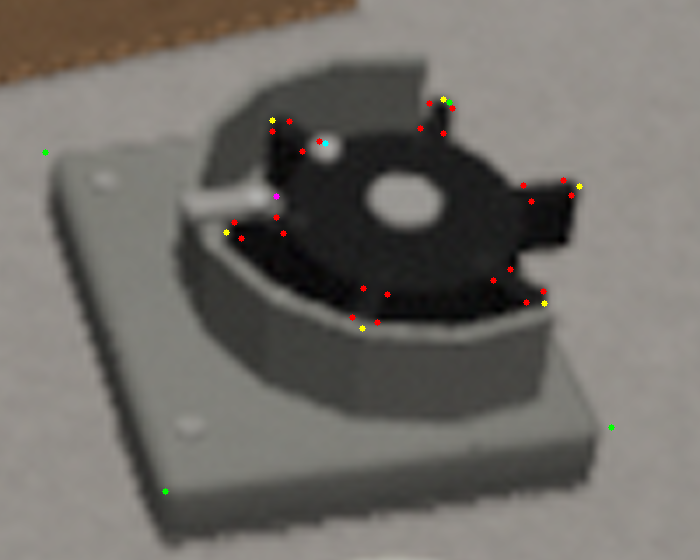

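The fit is very good here too. I'll move above the notch at z of about 90.

Emit:
step_arm:
  moves:
    - [-0.1, 1.4, 1.4, 0, 0]
    - [-0.1, 1.4, 1.5, 0, 0]
    - [-0.1, 1.4, 1.5, 0, 0]
    - [-0.1, 1.4, 1.5, 0, 0]
    - [-0.1, 1.4, 1.5, 0, 0]
    - [0, 0, 0.9, 0, 0]
    - [0, 0, 0, 0, 0]
    - [0, 0, 0, 0, 0]
    - [0, 0, 0, 0, 0]
    - [0, 0, 0, 0, 0]

```text
t: 4.0
eef_pos: [476.4, 99.9, 91.4]
tool_rot: [[-0.131, 0.991, 0.0], [0.991, 0.131, -0.005], [-0.005, -0.001, -1.0]]
wrist_force: [0.3, -1.0, 0.1]
finger_gap: 0.1
```

```bash
python3 -c "
from h import *
plan(-30,57,42); snap('scene','s2'); crop('s2',310,170,450,300,5,'s2c');snap('wrist','w3')"
```

```text
t 4.0 pos [476.4  99.9  91.4] phi,R,head -30.4 53.9 -29.8 F [ 0.3 -1.   0.1] gap 0.1
shift cm [ 0.06 -0.3   4.94] turn -0.2
```

View pics/s2c.png

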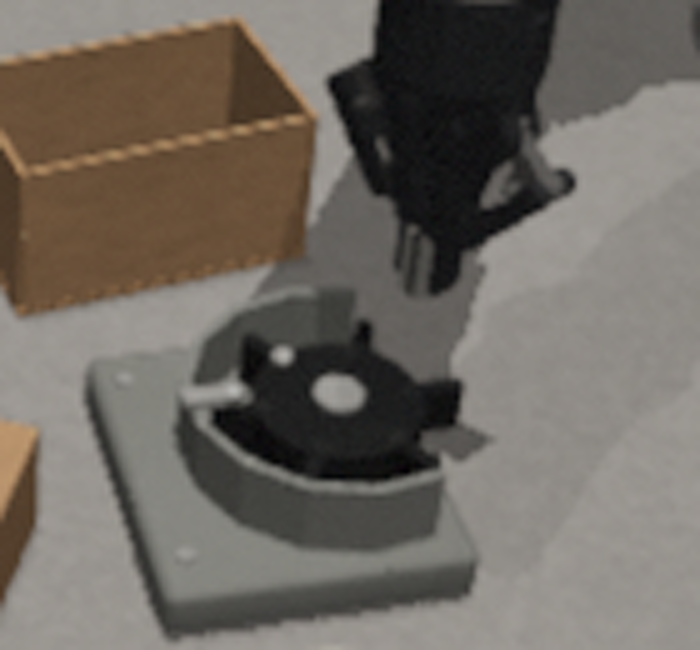

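View pics/w3.png

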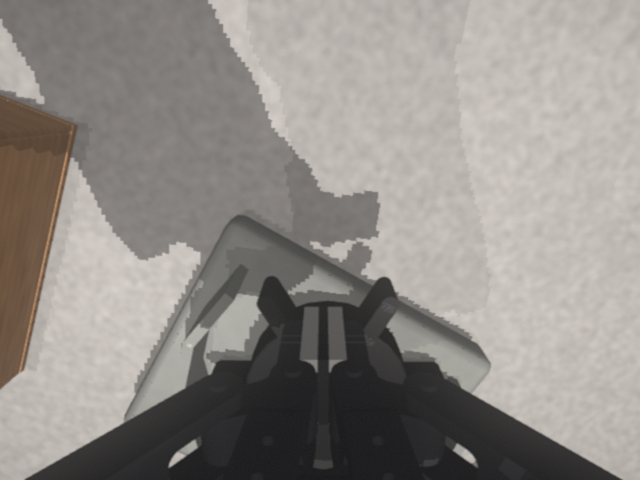

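The wrist view shows the shut fingers at (323,330), midway between the teeth at (272,292) and (380,292). I'll descend into the notch.

Emit:
step_arm:
  moves:
    - [0, -0.3, 0, 0, 0]
    - [0, 0, 0, 0, 0]
    - [0, 0, 0.8, 0, 0]
    - [0, 0, 0.8, 0, 0]
    - [0, 0, 0.8, 0, 0]
    - [0, 0, 0.8, 0, 0]
    - [0, 0, 0.8, 0, 0]
    - [0, 0, 0.8, 0, 0]
    - [0, 0, 0, 0, 0]
    - [0, 0, 0, 0, 0]

```text
t: 5.35
eef_pos: [472.9, 99.2, 39.2]
tool_rot: [[-0.131, 0.991, -0.001], [0.991, 0.131, -0.005], [-0.005, -0.002, -1.0]]
wrist_force: [-0.0, 1.0, -0.1]
finger_gap: 0.1
```

```bash
python3 -c "
from h import *
plan(-30,57,42)"
```

```text
t 5.35 pos [472.9  99.2  39.2] phi,R,head -30.6 57.5 -29.8 F [-0.   1.  -0.1] gap 0.1
shift cm [ 0.06  0.05 -0.28] turn -0.2
```

In the notch with no contact force. First stroke: an arc of about 54°.

Emit:
step_arm:
  moves:
    - [0.6, 0.03, -0.2, 6, 0]
    - [0.6, 0.03, 0, 6, 0]
    - [0.6, 0.03, 0, 6, 0]
    - [0.6, 0.03, 0, 6, 0]
    - [0.6, 0.03, 0, 6, 0]
    - [0.6, 0.03, 0, 6, 0]
    - [0.6, 0.03, 0, 6, 0]
    - [0.6, 0.03, 0, 6, 0]
    - [0, 0, 0, 0, 0]
    - [0, 0, 0, 0, 0]

```text
t: 6.6
eef_pos: [481.3, 140.6, 42.2]
tool_rot: [[0.669, 0.743, -0.01], [0.743, -0.67, -0.01], [-0.014, -0.001, -1.0]]
wrist_force: [0.6, 0.1, -0.6]
finger_gap: 0.3
```

```bash
python3 -c "
from h import *
plan(27,57,42); snap('scene','s3'); crop('s3',310,170,450,300,5,'s3c')"
```

```text
t 6.6 pos [481.3 140.6  42.2] phi,R,head 12.0 58.7 19.7 F [ 0.6  0.1 -0.6] gap 0.3
shift cm [1.51 0.17 0.  ] turn 7.3
```

View pics/s3c.png

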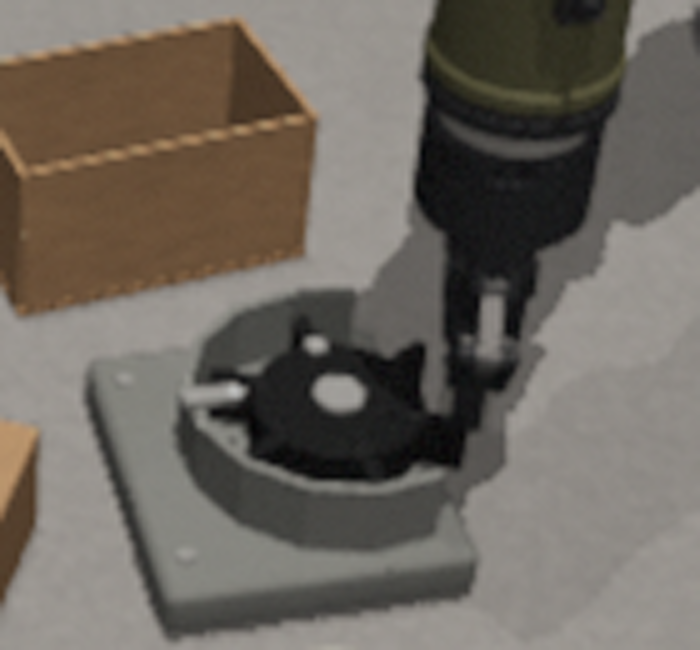

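The wheel is around half a click and the finger is at φ=12°. I'll continue.

Emit:
step_arm:
  moves:
    - [0.6, 0.05, 0, 3, 0]
    - [0.6, 0.05, 0, 3, 0]
    - [0.5, 0.05, 0, 2, 0]
    - [0, 0, 0, 0, 0]
    - [0, 0, 0, 0, 0]
    - [0, 0, 0, 0, 0]
    - [0, 0, 0, 0, 0]
    - [0, 0, 0, 0, 0]
    - [0, 0, 0, 0, 0]
    - [0, 0, 0, 0, 0]

```text
t: 7.9
eef_pos: [494.2, 150.2, 42.4]
tool_rot: [[0.766, 0.643, -0.011], [0.643, -0.766, -0.01], [-0.015, 0.001, -1.0]]
wrist_force: [0.4, -0.7, -0.2]
finger_gap: -0.2
```

```bash
python3 -c "
from h import *
plan(27,57,42); snap('scene','s4'); crop('s4',310,170,450,300,5,'s4c')"
```

```text
t 7.9 pos [494.2 150.2  42.4] phi,R,head 27.9 55.6 27.7 F [ 0.4 -0.7 -0.2] gap -0.2
shift cm [-0.08 -0.14  0.04] turn -0.7
```

View pics/s4c.png

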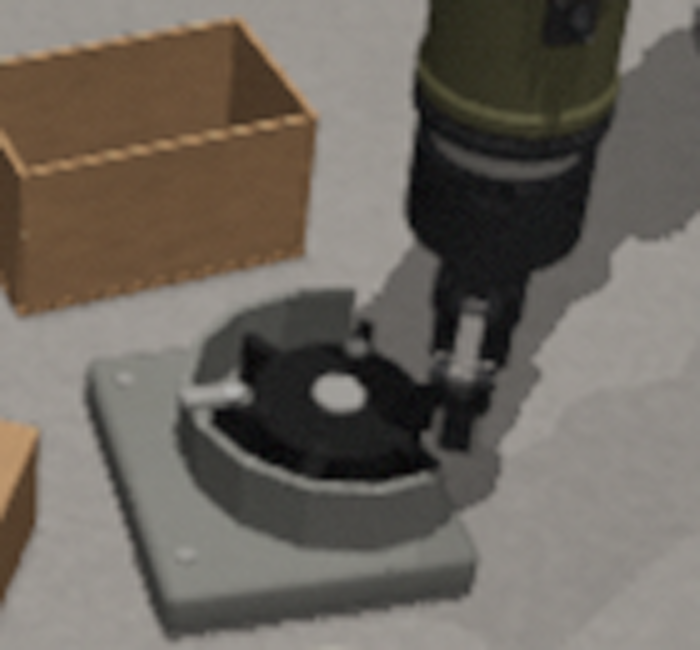

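Clicked: the stud has moved one place and the joint is at about 1.047. I'll lift and arc back above the wheel.

Emit:
step_arm:
  moves:
    - [0, 0, -1.3, 0, 0]
    - [0, 0, -1.3, 0, 0]
    - [0, 0, -1.3, 0, 0]
    - [-1.0, 0.08, 0, -9.5, 0]
    - [-1.0, 0.08, 0, -9.5, 0]
    - [-1.0, 0.08, 0, -9.5, 0]
    - [-1.0, 0.08, 0, -9.5, 0]
    - [-1.0, 0.08, 0, -9.5, 0]
    - [-1.0, 0.08, 0, -9.5, 0]
    - [0, 0, 0, 0, 0]

```text
t: 9.2
eef_pos: [476.1, 95.4, 92.4]
tool_rot: [[-0.152, 0.988, -0.001], [0.988, 0.152, -0.01], [-0.01, -0.003, -1.0]]
wrist_force: [0.7, -0.1, -0.2]
finger_gap: 0.1
```

```bash
python3 -c "
from h import *
plan(-30,57,42)"
```

```text
t 9.2 pos [476.1  95.4  92.4] phi,R,head -35.0 55.0 -31.0 F [ 0.7 -0.1 -0.2] gap 0.1
shift cm [ 0.54 -0.2   5.04] turn 1.0
```

Emit:
step_arm:
  moves:
    - [0.5, -0.2, 0.3, 1, 0]
    - [0, 0, 0.8, 0, 0]
    - [0, 0, 0.9, 0, 0]
    - [0, 0, 0.9, 0, 0]
    - [0, 0, 0.9, 0, 0]
    - [0, 0, 0.7, 0, 0]
    - [0, 0, 0, 0, 0]
    - [0.6, 0.03, 0, 6, 0]
    - [0.6, 0.03, 0, 6, 0]
    - [0.6, 0.03, 0, 6, 0]

```text
t: 10.45
eef_pos: [472.8, 118.0, 43.8]
tool_rot: [[0.197, 0.98, -0.003], [0.98, -0.197, -0.012], [-0.012, -0.001, -1.0]]
wrist_force: [-0.5, -4.0, -0.6]
finger_gap: 0.1
```

Emit:
step_arm:
  moves:
    - [0.6, 0.04, 0, 5, 0]
    - [0.6, 0.04, 0, 5, 0]
    - [0.6, 0.04, 0, 5, 0]
    - [0.6, 0.04, 0, 5, 0]
    - [0.6, 0.04, 0, 5, 0]
    - [0.6, 0.05, 0, 5, 0]
    - [0.6, 0.05, 0, 5, 0]
    - [0.4, 0.05, 0, 4, 0]
    - [0, 0, 0, 0, 0]
    - [0, 0, 0, 0, 0]

```text
t: 11.7
eef_pos: [495.3, 154.0, 44.5]
tool_rot: [[0.785, 0.619, -0.008], [0.619, -0.785, -0.014], [-0.015, 0.006, -1.0]]
wrist_force: [-0.6, 1.5, -0.2]
finger_gap: 0.6
```

```bash
python3 -c "
from h import *
plan(27,57,42); snap('scene','s5'); crop('s5',310,170,450,300,5,'s5c')"
```

```text
t 11.7 pos [495.3 154.   44.5] phi,R,head 31.1 57.9 29.5 F [-0.6  1.5 -0.2] gap 0.6
shift cm [-0.41  0.09  0.25] turn -2.5
```

View pics/s5c.png

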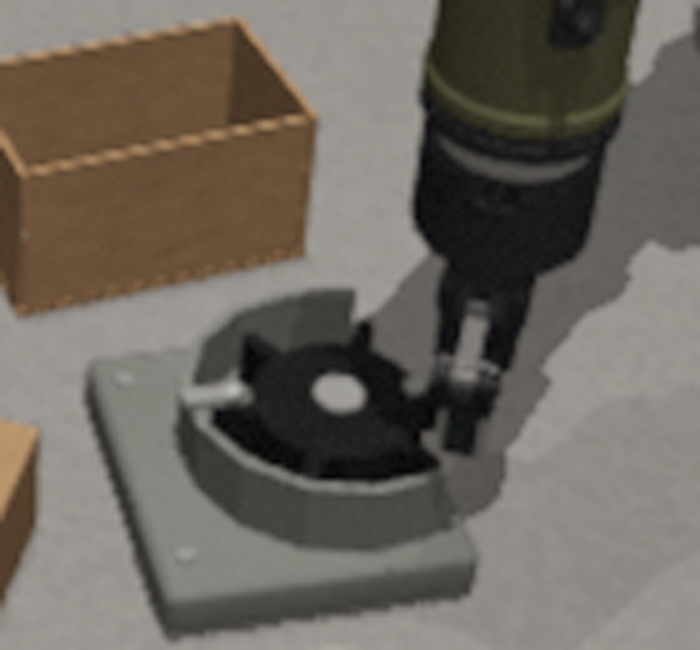

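The tooth pattern is back in register with the stud hidden at the front tooth, so the joint should be at 2.094. Returning.

Emit:
step_arm:
  moves:
    - [0, 0, -1.3, 0, 0]
    - [0, 0, -1.3, 0, 0]
    - [0, 0, -1.3, 0, 0]
    - [-1.0, 0.08, 0, -10, 0]
    - [-1.0, 0.08, 0, -10, 0]
    - [-1.0, 0.08, 0, -10, 0]
    - [-1.0, 0.08, 0, -10, 0]
    - [-1.0, 0.08, 0, -10, 0]
    - [-1.0, 0.08, 0, -9.5, 0]
    - [0, 0, 0, 0, 0]

```text
t: 13.0
eef_pos: [476.5, 99.2, 94.7]
tool_rot: [[-0.167, 0.986, 0.001], [0.986, 0.167, -0.014], [-0.014, -0.001, -1.0]]
wrist_force: [0.4, 0.6, 0.1]
finger_gap: 0.1
```

```bash
python3 -c "
from h import *
plan(-30,57,42); snap('scene','s6'); crop('s6',310,170,450,300,5,'s6c')"
```

```text
t 13.0 pos [476.5  99.2  94.7] phi,R,head -31.1 54.0 -31.9 F [0.4 0.6 0.1] gap 0.1
shift cm [ 0.19 -0.29  5.27] turn 1.9
```

View pics/s6c.png

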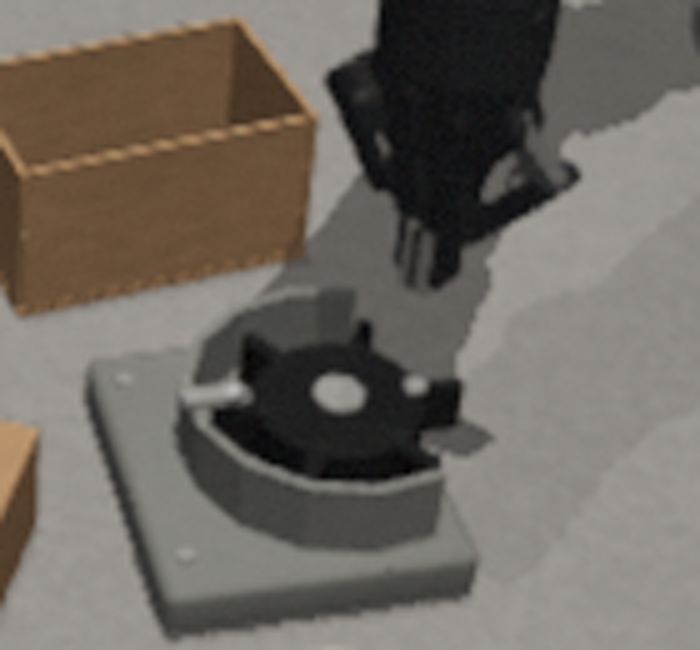

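The stud is now at the root of the front tooth (415,384), so the joint is at 2.094. Third click.

Emit:
step_arm:
  moves:
    - [0.2, -0.3, 0.4, 1.5, 0]
    - [0, 0, 0.8, 0, 0]
    - [0, 0, 0.9, 0, 0]
    - [0, 0, 0.9, 0, 0]
    - [0, 0, 0.9, 0, 0]
    - [0, 0, 0.9, 0, 0]
    - [0, 0, 0, 0, 0]
    - [0.6, 0.03, 0, 6, 0]
    - [0.6, 0.03, 0, 6, 0]
    - [0.6, 0.03, 0, 6, 0]

```text
t: 14.3
eef_pos: [472.3, 118.6, 42.4]
tool_rot: [[0.19, 0.982, -0.002], [0.982, -0.19, -0.016], [-0.016, 0.001, -1.0]]
wrist_force: [-0.5, -4.0, 0.7]
finger_gap: 0.0
```

Emit:
step_arm:
  moves:
    - [0.6, 0.04, 0, 5, 0]
    - [0.6, 0.04, 0, 5, 0]
    - [0.6, 0.04, 0, 5, 0]
    - [0.6, 0.04, 0, 5, 0]
    - [0.6, 0.05, 0, 5, 0]
    - [0.6, 0.05, 0, 5, 0]
    - [0.5, 0.05, 0, 5, 0]
    - [0.3, 0.05, 0, 3, 0]
    - [0, 0, 0, 0, 0]
    - [0, 0, 0, 0, 0]

```text
t: 15.55
eef_pos: [493.8, 153.6, 43.0]
tool_rot: [[0.77, 0.638, -0.006], [0.638, -0.77, -0.018], [-0.016, 0.011, -1.0]]
wrist_force: [-0.5, -0.8, 0.3]
finger_gap: 0.2
```

```bash
python3 -c "
from h import *
plan(27,57,42); snap('scene','s7'); crop('s7',310,170,450,300,5,'s7c')"
```

```text
t 15.55 pos [493.8 153.6  43. ] phi,R,head 29.8 58.5 28.1 F [-0.5 -0.8  0.3] gap 0.2
shift cm [-0.28  0.15  0.11] turn -1.1
```

View pics/s7c.png

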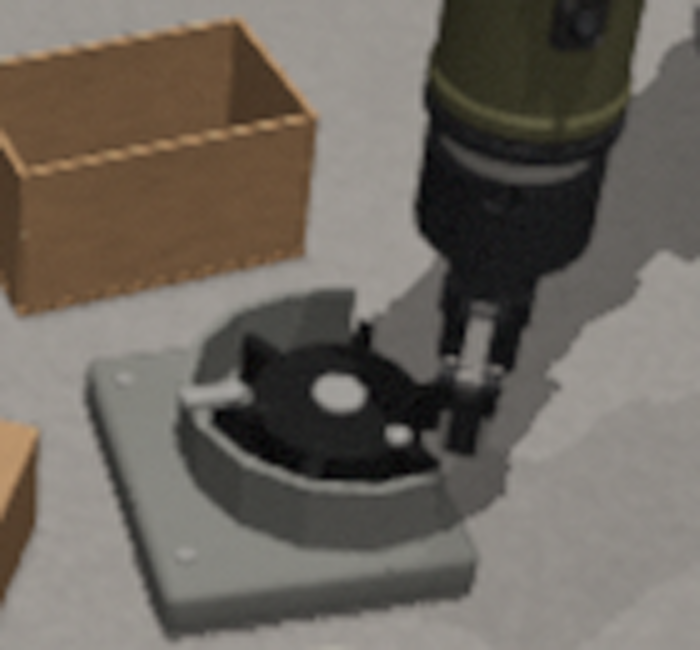

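The stud is at (398,434), 60° further on, so the joint is at 3.14 and resting. Fourth click.

Emit:
step_arm:
  moves:
    - [0, 0, -1.3, 0, 0]
    - [0, 0, -1.3, 0, 0]
    - [0, 0, -1.3, 0, 0]
    - [-1.0, 0.08, 0, -10, 0]
    - [-1.0, 0.08, 0, -10, 0]
    - [-1.0, 0.08, 0, -10, 0]
    - [-1.0, 0.08, 0, -10, 0]
    - [-1.0, 0.08, 0, -9.5, 0]
    - [-0.9, 0.08, 0, -8, 0]
    - [0, 0, 0, 0, 0]

```text
t: 16.85
eef_pos: [476.1, 99.6, 93.3]
tool_rot: [[-0.156, 0.988, 0.004], [0.988, 0.156, -0.018], [-0.019, 0.001, -1.0]]
wrist_force: [0.3, 0.9, -0.2]
finger_gap: 0.1
```

```bash
python3 -c "
from h import *
plan(-30,57,42)"
```

```text
t 16.85 pos [476.1  99.6  93.3] phi,R,head -30.7 54.3 -31.3 F [ 0.3  0.9 -0.2] gap 0.1
shift cm [ 0.17 -0.28  5.13] turn 1.3
```

Emit:
step_arm:
  moves:
    - [0.2, -0.3, 0.3, 1.3, 0]
    - [0, 0, 0.8, 0, 0]
    - [0, 0, 0.9, 0, 0]
    - [0, 0, 0.9, 0, 0]
    - [0, 0, 0.9, 0, 0]
    - [0, 0, 0.8, 0, 0]
    - [0, 0, 0, 0, 0]
    - [0.6, 0.03, 0, 6, 0]
    - [0.6, 0.03, 0, 6, 0]
    - [0.6, 0.03, 0, 6, 0]

```text
t: 18.1
eef_pos: [472.4, 118.3, 43.5]
tool_rot: [[0.197, 0.98, 0.001], [0.98, -0.197, -0.02], [-0.019, 0.005, -1.0]]
wrist_force: [-0.6, -2.9, 0.9]
finger_gap: -0.1
```

Emit:
step_arm:
  moves:
    - [0.6, 0.04, 0, 5, 0]
    - [0.6, 0.04, 0, 5, 0]
    - [0.6, 0.04, 0, 5, 0]
    - [0.6, 0.04, 0, 5, 0]
    - [0.6, 0.05, 0, 5, 0]
    - [0.6, 0.05, 0, 5, 0]
    - [0.5, 0.05, 0, 5, 0]
    - [0.3, 0.05, 0, 3, 0]
    - [0, 0, 0, 0, 0]
    - [0, 0, 0, 0, 0]

```text
t: 19.35
eef_pos: [493.8, 153.2, 44.0]
tool_rot: [[0.775, 0.632, -0.003], [0.632, -0.774, -0.022], [-0.016, 0.015, -1.0]]
wrist_force: [-0.7, 0.2, 0.5]
finger_gap: 0.2
```

```bash
python3 -c "
from h import *
plan(27,57,42); snap('scene','s8'); crop('s8',310,170,450,300,5,'s8c')"
```

```text
t 19.35 pos [493.8 153.2  44. ] phi,R,head 29.5 58.2 28.5 F [-0.7  0.2  0.5] gap 0.2
shift cm [-0.25  0.12  0.2 ] turn -1.5
```

View pics/s8c.png

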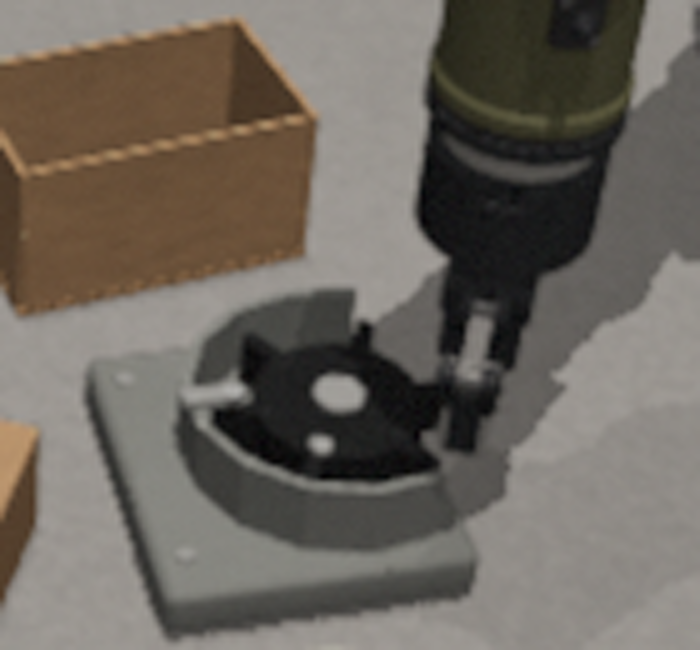

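The stud is at (320,444), so the joint is at 4.19. Counter hasn't moved. One more click.

Emit:
step_arm:
  moves:
    - [0, 0, -1.3, 0, 0]
    - [0, 0, -1.3, 0, 0]
    - [0, 0, -1.3, 0, 0]
    - [-1.0, 0.08, 0, -10, 0]
    - [-1.0, 0.08, 0, -10, 0]
    - [-1.0, 0.08, 0, -10, 0]
    - [-1.0, 0.08, 0, -10, 0]
    - [-1.0, 0.08, 0, -9.5, 0]
    - [-0.9, 0.08, 0, -8, 0]
    - [0, 0, 0, 0, 0]

```text
t: 20.65
eef_pos: [475.6, 99.5, 94.5]
tool_rot: [[-0.149, 0.989, 0.006], [0.989, 0.149, -0.022], [-0.022, 0.003, -1.0]]
wrist_force: [-0.6, 0.5, 0.1]
finger_gap: -0.0
```

```bash
python3 -c "
from h import *
plan(-30,57,42)"
```

```text
t 20.65 pos [475.6  99.5  94.5] phi,R,head -30.7 54.8 -30.9 F [-0.6  0.5  0.1] gap -0.0
shift cm [ 0.18 -0.23  5.24] turn 0.9
```

Emit:
step_arm:
  moves:
    - [0.2, -0.2, 0.4, 0.9, 0]
    - [0, 0, 0.8, 0, 0]
    - [0, 0, 0.9, 0, 0]
    - [0, 0, 0.9, 0, 0]
    - [0, 0, 0.9, 0, 0]
    - [0, 0, 0.8, 0, 0]
    - [0, 0, 0, 0, 0]
    - [0.6, 0.03, 0, 6, 0]
    - [0.6, 0.03, 0, 6, 0]
    - [0.6, 0.03, 0, 6, 0]

```text
t: 21.9
eef_pos: [473.1, 118.1, 43.4]
tool_rot: [[0.197, 0.98, 0.004], [0.98, -0.197, -0.023], [-0.022, 0.008, -1.0]]
wrist_force: [-2.2, -3.2, 0.9]
finger_gap: -0.1
```

Emit:
step_arm:
  moves:
    - [0.6, 0.04, 0, 5, 0]
    - [0.6, 0.04, 0, 5, 0]
    - [0.6, 0.04, 0, 5, 0]
    - [0.6, 0.04, 0, 5, 0]
    - [0.6, 0.05, 0, 5, 0]
    - [0.6, 0.05, 0, 5, 0]
    - [0.5, 0.05, 0, 5, 0]
    - [0.2, 0.05, 0, 2, 0]
    - [0, 0, 0, 0, 0]
    - [0, 0, 0, 0, 0]

```text
t: 23.15
eef_pos: [493.7, 152.1, 43.8]
tool_rot: [[0.762, 0.647, -0.001], [0.647, -0.762, -0.026], [-0.017, 0.019, -1.0]]
wrist_force: [-0.1, 0.3, 0.2]
finger_gap: 0.1
```

```bash
python3 -c "
from h import *
plan(27,57,42); snap('scene','s9'); crop('s9',310,170,450,300,5,'s9c')"
```

```text
t 23.15 pos [493.7 152.1  43.8] phi,R,head 28.8 57.4 27.4 F [-0.1  0.3  0.2] gap 0.1
shift cm [-0.17  0.03  0.19] turn -0.4
```

View pics/s9c.png

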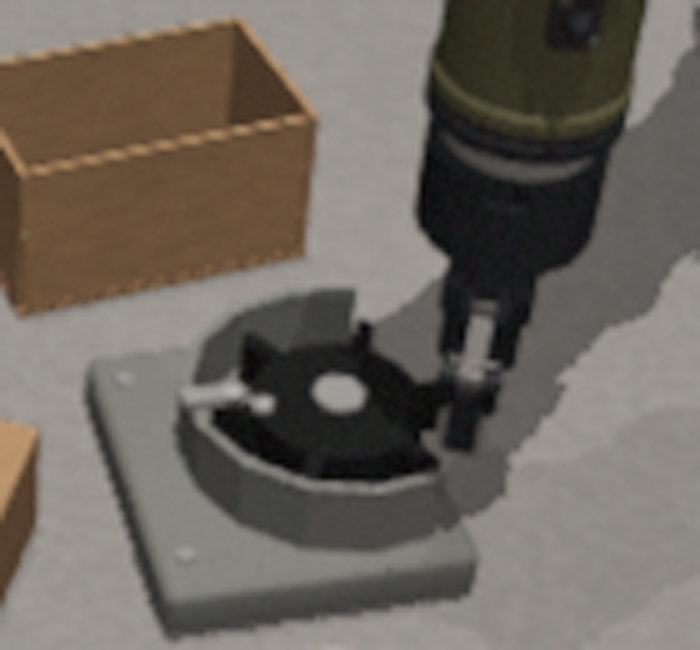

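The stud is at (262,403), in line with the pointer tip. I'll lift straight up and then back away.

Emit:
step_arm:
  moves:
    - [0, 0, -1.0, 0, 0]
    - [0, 0, -1.3, 0, 0]
    - [0, 0, -1.5, 0, 0]
    - [0, 0, -1.5, 0, 0]
    - [0, 0, -2, 0, 0]
    - [0, 0, -2, 0, 0]
    - [0, 0, -2, 0, 0]
    - [0, 0, 0, 0, 0]
    - [0, 0, 0, 0, 0]
    - [0, 0, 0, 0, 0]

```text
t: 24.45
eef_pos: [493.6, 154.1, 166.6]
tool_rot: [[0.762, 0.647, 0.003], [0.647, -0.762, -0.024], [-0.013, 0.02, -1.0]]
wrist_force: [0.4, -0.1, -0.1]
finger_gap: 0.2
```

```bash
python3 -c "
from h import *
plan(27,57,42); snap('scene','s10'); crop('s10',270,170,430,290,5,'s10c'); overlay('s10',(320,220,420,300),7,'s10o',np.pi/3*5); snap('top','t10')"
```

```text
t 24.45 pos [493.6 154.1 166.6] phi,R,head 29.8 59.0 27.3 F [ 0.4 -0.1 -0.1] gap 0.2
shift cm [-0.13 -0.05 12.47] turn -0.3
```

View pics/s10o.png

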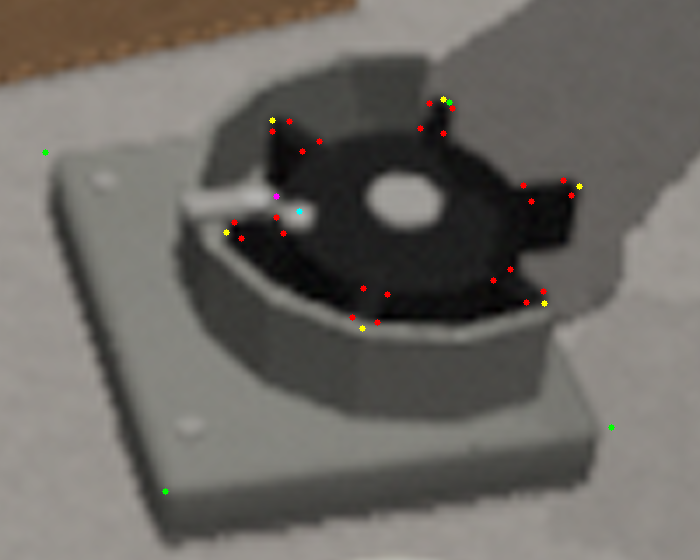

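View pics/s10.png

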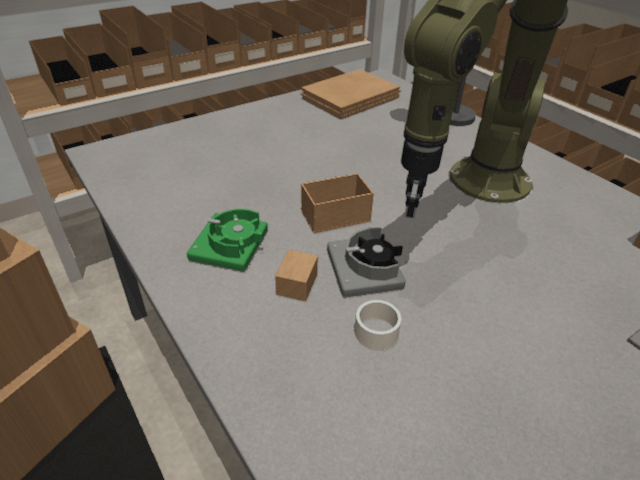

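Stud matches the model at 5.236 rad, the counter and bystanders are where they were, and the arm is clear. I'm handing it in.

```bash
python3 -c "
from h import *
print(arm.job_done())"
```

```text
the job is handed in; nothing more can be done
None
```

The tally counter is zeroed and handed in at about 24.5 s, against the 64 s limit. The tool reports no verdict, so the result rests on my own checks below.

- **What I did:** The wheel started at 0. I gave it five separate clockwise clicks with the shut fingertips. After each stroke I checked in the scene camera that the wheel was at rest in its click; click 2 was only confirmed once I had lifted the finger. Then I lifted straight up.
- **Stud:** In the last scene picture it sits beside the pointer tip and matches the model drawn for 5.236 rad.
- **Counter and bystanders:** The counter still fits its starting outline. The tape roll, parts bin and carton show no visible shift in the scene view. I took a final top view but did not examine it.
- **Force and clearance:** The wrist force readings, taken at the end of each call, never passed about 4 N. The arm ended with its fingertips at about 167 mm height, touching nothing.
- **Disagreements:** One early wrist picture disagreed with the model by 3–4 mm, possibly because the arm was still moving. I relied on the top and scene fits, which agreed to about 1 mm. The first stroke stopped about halfway and needed a follow-up push.

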